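Eject a pressed flavour tablet from its die

ROBOT

A 7-joint arm with a two-finger parallel gripper is mounted at the origin on the work surface. World frame = base frame: x ahead of the robot, y to its left, z up, the work surface at z = 0. Lengths are in mm, angles in rad, forces in N, time in s.
With the tool pointing down it reaches from about 400 to 750 mm from the base axis. Payload 19.5 kg.
Tool frame: the origin (TCP) lies between the finger pads; the fingertips stand 25 mm ahead of it and the grasp point (between the pads) lies 6 mm ahead of it (env.tip_reach is the distance from the TCP to the fingertips, in mm); z points along the fingers, y is the direction in which the jaws open and shut (so a half turn about z gives the same grasp; the last joint's range is limited). The gripper opens to 85 mm and grips with 20 to 120 N. Pads are 22 mm wide; open, the fingers measure 114 mm over their backs; the gripper's body (76 mm by 85 mm) begins 54 mm behind the grasp point. The pads swing forward as they close: fully open they stand 13 mm farther back than shut.
Start: joints at [1.156, 0.707, -0.028, 1.485, 0.022, 0.951, -0.075], TCP at [209.421, -535.482, 256.268] pointing down, gripper open.
Joint ranges: [-2.71, 2.71], [-0.32, 2.16], [-1.57, 1.52], [0, 2.45], [-1.46, 4.6], [0, 2.02], [-2.83, 2.83]. Speed limits (rad/s): [1.89, 1.89, 2.57, 2.57, 3.01, 3.01, 3.01].

INTERFACE

Orientations are given as a rotation vector (axis times angle).
In Python, from workcell import telemetry, cams, workorder, env gives the robot as it stands. The module is installed in compiled form; this text tells all that it offers.
- The arm moves only by the tool move_arm, never from a script. Its argument "rows" is a list of rows, each a list of 2 entries, a list of its own where there are three numbers: the shift along the world's x, y, z in m, then the turn about the world's z in degrees. A call has 1 to 20 rows; each row is the pose to reach, as a shift and turn from the pose commanded when the call began; what a row does not reach only later rows make up. A row lasts 1/10 s, in which the tool goes at most 50 mm and 8.59 degrees, less where a joint would pass 70% of its speed; a pose out of reach is approached as far as the arm can. A call with a gripper value outside its range is refused whole. "fingers" is the gripper's target within -1 to 1 (fully open at 1, half-way at 0, shut at -1), set as the call begins (left out, the last holds). The fingers move at their own pace and stop on an object; "squeeze" is the grip in N (left out, the last holds). Time passes only in rows, so rows that repeat a pose let the fingers close. It gives the time, the measured TCP pose, the force and the opening at its end, in the units of the state.
- telemetry.get_state(): the state, without advancing time (a new reading comes with each control period).
- cams.grab_frame(name): name is "scene" or "top"; returns a dict with "color" (384x512x3 uint8, red, green, blue), "intrinsics" (3x3 intrinsics, pixels), "pose" (4x4, takes a point from camera to world coordinates). Camera axes: x right, y up, looking along -z (the intrinsics and any distortion apply to the point x, -y, -z); pixel columns grow to the right and rows downward; lengths in mm; the calibration is good to about 2 mm. A picture is of the moment at which its call begins. There is no depth.
- workorder.close_job(): hands the job in, once; it reports no verdict.
The state is a dict: "time": time; "qpos": joint angles; "joint_vel": joint speeds; "joint_efforts": joint torques, N m; "tcp_pos": TCP position; "orientation": TCP orientation; "contact_force": force on the tool from outside, world axes, zero at the start; "moment": the same for the moment, N m; "opening": finger opening in mm.
Only numpy, scipy, OpenCV 4.12 (cv2) and the standard library are available. Lean on these libraries where they do the work, as an engineer would, in place of code of your own. Each camera call takes 0.05 s, during which the arm holds its last target.

TASK

A pressed flavour tablet is stuck in the bore of the die on the ejection stand. Take the ejector rod from its holder, work its tip through the floating brass guide and press the tablet out with it, gently and without jamming the rod hard against anything, so that the tablet drops into the white dish below; then stand the rod back in its holder and let go. Do not handle the tablet with the gripper, and leave the bottle, the beaker and the calculator alone.

Things in the scene. Friction and masses are not known exactly. Their poses are not given: they have to be found in the camera images.
- rod_grip (a point): Middle of the ejector rod's black grip. The rod stands upright, 130 mm long: steel shank dia 14 mm (tip edge bevelled 0.8 mm) over the lower 80 mm, then a grip 28 x 28 mm square, 50 mm tall, from 80 to 130 mm above the tip. This point is on the rod's axis, 108 mm above the tip; z runs up the rod, x and y are square to the grip's flat faces. Rod about 0.2 kg.
- rod_tip (a point): Centre of the flat lower end of the ejector rod, on its axis; same axes as rod_grip. It starts 10 mm above the work surface, on the floor of the holder's hole.
- rod: The whole ejector rod; its origin is the centre of its lower end, as rod_tip.
- holder_mouth (a point): Centre of the mouth of the hole in the rod's holder, a fixed blue block 75 x 75 mm, 60 mm tall. This point is 60 mm above the work surface; the vertical hole is dia 18 mm and 50 mm deep. 30 mm of shank and the whole grip stand out above the block.
- stand: Fixed ejection stand, origin on the work surface below the die's axis, z up. A bridge 110 (x) x 130 (y) mm at 60-70 mm height on two cheeks; on it a steel die block 72 x 72 mm, 70-102 mm high, with a vertical bore dia 28 mm that is open below; on top the floating brass guide. The stand's parts all count as the stand.
- guide_face (a point): Point on the DIE's axis at the height of the guide's top face, 118 mm above the work surface. The brass guide, 58 x 58 x 12 mm on a stiff cross-slide, has a vertical hole dia 16.4 mm. The hole's centre is NOT here: it lies up to 4 mm off in the stand's x and in its y, different each time and not measured: find it by feel or sight. Pushed sideways with over 10 N the guide creeps along.
- tablet: Green tablet, dia 26 mm, 14 mm thick, flat, 14 g; origin at the centre of its underside. It starts in the die's bore, its top 24 mm below the guide's top face, held by sprung catches: over the first 4 mm of push they resist with up to 10 to 22 N, then less. It comes free and falls into the dish once the rod's tip is about 42 mm below that face; 50 mm is enough.
- tablet_mid (a point): Centre of the tablet, on the die's axis at the start, 87 mm above the work surface.
- dish_floor (a point): Centre of the inner floor (4 mm up) of a loose white round dish, 84 mm across the rim, 20 mm high, that stands under the bridge below the die.
- bottle: Amber bottle with black cap, dia 42 mm, 85 mm tall, origin at its underside. Leave it alone.
- beaker: Glass beaker, dia 56 mm, 75 mm tall, origin at its underside. Leave it alone.
- keypad: Flat grey desk calculator 125 x 80 mm, 14 mm thick, origin at its underside. Leave it alone.
Not all that is in view belongs to the job. Of the things that look like the part that bears holder_mouth, the middle-sized one is meant.

How it is judged:
By the outcome, as a careful person would: the job done as asked, in the order asked, and still so for the second after the job is handed in, with the robot touching nothing.
It also fails if it takes over 72 s, if anything falls off the work surface, if the arm or the gripper's body presses on something with over 40 N, if the wrist force passes 120 N, or if a joint passes its speed limit or range.

## Working session

There is one attempt and no reset: what is moved stays moved. The work goes in short steps, Python scripts to look and compute and a tool call to move; the robot and the scene stay as the last step left them, time stands still between calls to the robot, and variables do not carry over. Pictures are saved under pics/ and viewed, and the job is handed in when it is done.

Besides the shell and the picture viewer there is one more tool, called in YAML: its name, and indented under it one key for each argument. move_arm: Moves the arm, as the interface text tells. Its arguments: {"type":"object","properties":{"rows":{"type":"array","items":{"type":"array"}},"fingers":{"type":"number"},"squeeze":{"type":"number"}},"required":["rows"]}

```bash
mkdir -p pics; cat > h.py <<'E'
import numpy as np, cv2
from workcell import telemetry, cams, workorder, env
def grab(n,fn):
    f=cams.grab_frame(n); cv2.imwrite('pics/'+fn,f['color'][:,:,::-1]); return f
def ray(f,u,v):
    K=np.array(f['intrinsics']);P=np.array(f['pose'])
    d=np.linalg.inv(K)@np.array([u,v,1.]); d=np.array([d[0],-d[1],-d[2]])
    return P[:3,3],P[:3,:3]@d
def onz(f,u,v,z):
    o,d=ray(f,u,v); return o+d*(z-o[2])/d[2]
def proj(f,p):
    K=np.array(f['intrinsics']);P=np.array(f['pose'])
    c=P[:3,:3].T@(np.array(p)-P[:3,3]); c=np.array([c[0],-c[1],-c[2]]); q=K@c; return q[:2]/q[2]
def st():
    s=telemetry.get_state(); print({k:np.round(s[k],3) for k in s}); return s
E
python3 - <<'E'
from h import *
st()
for n in('top','scene'):
    f=grab(n,n+'0.png'); print(n,np.round(f['intrinsics'],1).tolist(),np.round(f['pose'],3).tolist(),[k for k in f])
    np.save(n+'0.npy',f,allow_pickle=True)
E
```

```text
{'time': np.float64(0.0), 'qpos': array([ 1.156,  0.707, -0.028,  1.485,  0.022,  0.951, -0.075]), 'joint_vel': array([ 0.001, -0.002, -0.001, -0.001,  0.   ,  0.   ,  0.001]), 'joint_efforts': array([-1.0000e-03, -8.8321e+01,  1.2340e+00, -2.3617e+01,  1.7000e-02,
        7.0000e-03,  0.0000e+00]), 'tcp_pos': array([ 209.332, -535.311,  255.855]), 'orientation': array([-3.086, -0.582,  0.   ]), 'contact_force': array([0.2  , 0.221, 0.73 ]), 'moment': array([ 0.013,  0.014, -0.01 ]), 'opening': np.float64(85.412)}
top [[350.0, 0.0, 253.3], [0.0, 350.0, 186.4], [0.0, 0.0, 1.0]] [[0.12, 0.973, -0.199, 430.845], [-0.993, 0.118, -0.025, 56.752], [-0.001, 0.201, 0.98, 982.65], [0.0, 0.0, 0.0, 1.0]] ['color', 'intrinsics', 'pose']
scene [[434.2, 0.0, 263.5], [0.0, 434.2, 193.7], [0.0, 0.0, 1.0]] [[0.213, -0.524, 0.825, 1467.595], [0.977, 0.107, -0.185, -123.888], [0.009, 0.845, 0.535, 662.938], [0.0, 0.0, 0.0, 1.0]] ['color', 'intrinsics', 'pose']
```

View pics/top0.png

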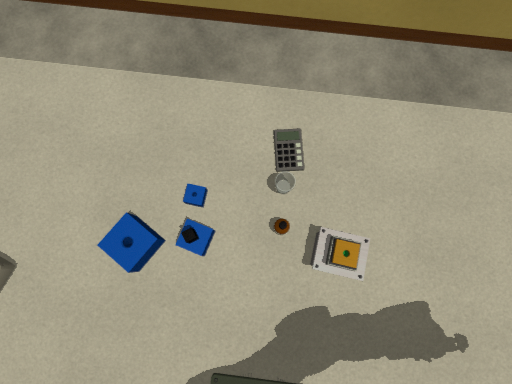

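View pics/scene0.png

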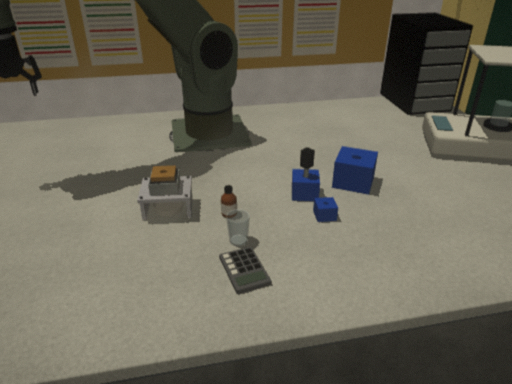

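```bash
python3 - <<'E'
import cv2,numpy as np
t=cv2.imread('pics/top0.png');s=cv2.imread('pics/scene0.png')
c=lambda im,x,y,w,h,k:cv2.resize(im[y:y+h,x:x+w],None,fx=k,fy=k,interpolation=cv2.INTER_CUBIC)
a=c(t,165,205,60,60,6);b=c(t,300,215,80,80,5)[:360]
d=c(s,280,140,60,65,6)[:360];e=c(s,130,155,75,70,5)[:350]
cv2.imwrite('pics/ct.png',np.hstack([a,b[:360]]));cv2.imwrite('pics/cs.png',np.hstack([d[:350],e]))
E
```

```text
(no output)
```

View pics/ct.png

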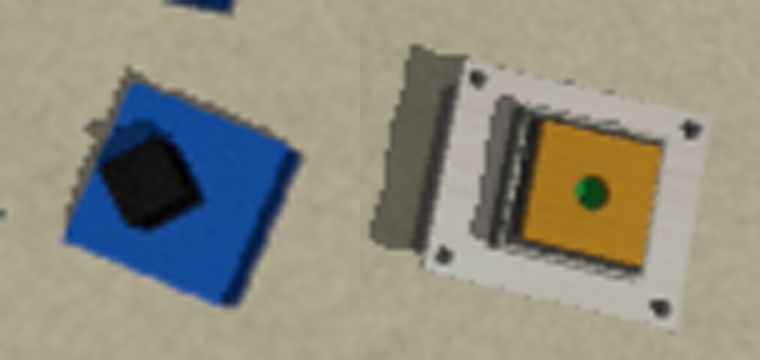

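View pics/cs.png

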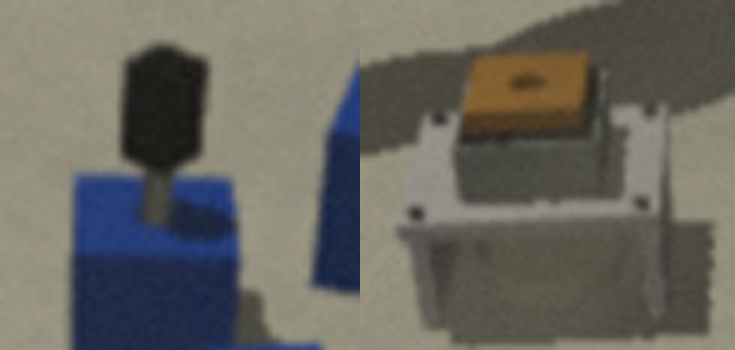

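```bash
cat > meas.py <<'E'
from h import *
def largest(m,box):
    x0,y0,x1,y1=box; mm=np.zeros_like(m); mm[y0:y1,x0:x1]=m[y0:y1,x0:x1]
    c,_=cv2.findContours(mm,cv2.RETR_EXTERNAL,cv2.CHAIN_APPROX_NONE)
    return max(c,key=cv2.contourArea)
def cen(m):
    M=cv2.moments(m,True); return M['m10']/M['m00'],M['m01']/M['m00'],M['m00']
E
python3 - <<'E'
from meas import *
T=np.load('top0.npy',allow_pickle=True).item();S=np.load('scene0.npy',allow_pickle=True).item()
for nm,f,bb,bg in(('top',T,(165,205,225,265),(300,215,380,295)),('scene',S,(280,140,330,205),(130,155,205,225))):
    hsv=cv2.cvtColor(f['color'],cv2.COLOR_RGB2HSV)
    blue=cv2.inRange(hsv,(105,150,40),(125,255,255)); 
    org=cv2.inRange(hsv,(8,140,60),(28,255,255))
    dark=cv2.inRange(f['color'],(0,0,0),(45,45,45))
    for n,m,b in(('blue',blue,bb),('brass',org,bg),('grip',dark,bb)):
        c=largest(m,b); r=cv2.minAreaRect(c); ap=cv2.approxPolyDP(c,3,True)[:,0]
        print(nm,n,np.round(r[0],1),np.round(r[1],1),round(r[2],1),cv2.contourArea(c),ap.tolist())
    # hole inside brass
    c=largest(org,bg); fill=np.zeros_like(org); cv2.drawContours(fill,[c],-1,255,-1)
    hole=fill&~org; print(nm,'hole',np.round(cen(hole),2), 'brass',np.round(cen(fill),2))
    h=cen(hole); print(' z118',onz(f,h[0],h[1],118).round(1),'brass c',onz(f,*cen(fill)[:2],118).round(1))
print('nadir',proj(T,(430.8,56.7,0)))
E
```

```text
top blue [194.8 236.9] [30.7 28.8] 22.8 820.5 [[187, 219], [176, 244], [204, 254], [213, 230]]
top brass [345.6 253. ] [26. 24.] 14.0 557.0 [[336, 239], [332, 262], [355, 267], [359, 244]]
top grip [189.5 235. ] [13.  12.5] 63.4 145.0 [[192, 228], [182, 232], [187, 242], [197, 238]]
top hole [345.38 252.84  32.  ] brass [345.5  253.03 604.  ]
 z118 [ 469.9 -162.4  118. ] brass c [ 469.5 -162.7  118. ]
scene blue [305.4 177.4] [26.7 13.4] 10.0 175.5 [[293, 171], [293, 182], [318, 183], [318, 179], [304, 178], [302, 170]]
scene brass [162.5 173. ] [14. 23.] 90.0 242.5 [[151, 178], [173, 176], [174, 166], [154, 167]]
scene grip [306.6 158.4] [11.8 19.2] 5.7 184.5 [[304, 149], [301, 165], [307, 168], [312, 164], [313, 151]]
scene hole [158.33 176.     3.  ] brass [162.59 172.28 276.  ]
 z118 [ 493.3 -175.2  118. ] brass c [ 476.2 -164.4  118. ]
nadir [253.79681557 258.06751016]
```

```bash
python3 - <<'E'
from meas import *
T=np.load('top0.npy',allow_pickle=True).item();S=np.load('scene0.npy',allow_pickle=True).item()
def tri(a,b):
    o1,d1=ray(T,*a);o2,d2=ray(S,*b)
    A=np.stack([d1,-d2],1);t=np.linalg.lstsq(A,o2-o1,rcond=None)[0]
    p,q=o1+d1*t[0],o2+d2*t[1]; return (p+q)/2,p-q
print('grip tri',tri((189.5,235),(306.6,158.4)))
print('grip top z115',onz(T,189.5,235,115),'scene',onz(S,306.6,158.4,115))
for p in ((187.0,219),(176,244),(204,254)): print('blk',onz(T,*p,60).round(1))
e=[onz(T,*p,118)[:2] for p in((336,239),(332,262),(355,267),(359,244))]
e=np.array(e);print('guide corners',e.round(1).tolist(),np.degrees(np.arctan2(*(e[0]-e[3])[::-1])),np.degrees(np.arctan2(*(e[1]-e[2])[::-1])), np.degrees(np.arctan2(*(e[0]-e[1])[::-1])))
g=np.array([onz(T,*p,140)[:2] for p in((192,228),(182,232),(187,242),(197,238))])
for i in range(4):
    d=g[(i+1)%4]-g[i];print('grip edge',np.linalg.norm(d).round(1),np.degrees(np.arctan2(d[1],d[0]))%90)
# screws at z70 : crop coords
sc=[(478,78),(692,130),(660,308),(445,255)]
w=np.array([onz(T,300+(x-360)/5-.4,215+y/5-.4,70)[:2] for x,y in sc]);print('screws',w.round(1).tolist(),'c',w.mean(0))
sc=[(441,118),(651,110),(642,203),(416,214)]
w=np.array([onz(S,130+(x-360)/5-.4,155+y/5-.4,70)[:2] for x,y in sc]);print('screws S',w.round(1).tolist(),'c',w.mean(0))
print('hole S',onz(S,130+(527-360)/5-.4,155+82/5-.4,118),'hole T',onz(T,300+(592-360)/5-.4,215+192/5-.4,118))
E
```

```text
grip tri (array([466.93215829, 220.38787837, 113.15745823]), array([0.19768883, 0.84284807, 0.16727292]))
grip top z115 [466.95779507 220.47739811 115.        ] scene [470.33899244 218.76193006 115.        ]
blk [509.9 244.   60. ]
blk [442.  262.1  60. ]
blk [425.5 185.9  60. ]
guide corners [[500.4, -137.4], [444.3, -131.8], [439.2, -187.7], [495.1, -193.9]] 84.64051929234186 84.80622105296526 -5.649329150696612
grip edge 25.5 28.919716315683573
grip edge 26.9 35.45937145377954
grip edge 25.3 28.784506215779793
grip edge 27.0 35.15332643500658
screws [[522.8, -113.5], [509.5, -225.2], [418.4, -214.2], [431.4, -104.1]] c [ 470.53346219 -164.26909837]
screws S [[412.8, -212.8], [426.6, -101.6], [520.3, -112.6], [508.0, -224.1]] c [ 466.93438772 -162.76247208]
hole S [ 469.66998558 -163.18976616  118.        ] hole T [ 469.71166661 -163.92689721  118.        ]
```

move_arm:
  rows:
    - [[0.04,0.04,0],5]
    - [[0.08,0.08,0],12]
    - [[0.11,0.11,0],20]
    - [[0.14,0.145,0],26]
    - [[0.17,0.18,0],32]
    - [[0.2,0.215,0],38]
    - [[0.23,0.25,0],44]
    - [[0.26,0.285,0],50]
    - [[0.28,0.325,0],56]
    - [[0.29,0.37,0],62]
    - [[0.295,0.415,0],68]
    - [[0.295,0.46,0],74]
    - [[0.29,0.505,0],80]
    - [[0.285,0.55,0],86]
    - [[0.28,0.595,0],92]
    - [[0.275,0.64,0],98]
    - [[0.27,0.685,0],100]
    - [[0.265,0.72,0],100.6]
    - [[0.26,0.745,0],100.6]
    - [[0.2576,0.7558,0],100.6]
  fingers: 1

```text
time: 2.1
tcp_pos: [466.2, 222.6, 256.1]
orientation: [-1.52, -2.748, -0.0]
contact_force: [0.5, -0.7, -0.4]
opening: 85.6
```

move_arm:
  rows:
    - [[0,0,-0.02],0]
    - [[0,0,-0.04],0]
    - [[0,0,-0.05],0]
    - [[0,0,-0.05],0]
    - [[0,0,-0.05],0]

```text
time: 2.6
tcp_pos: [467.3, 220.1, 206.8]
orientation: [1.525, 2.747, 0.0]
contact_force: [0.4, 0.8, 0.9]
opening: 85.5
```

```bash
python3 - <<'E'
from h import *
st()
T=grab('top','top1.png');S=grab('scene','scene1.png')
c=lambda im,x,y,w,h,k:cv2.resize(im[y:y+h,x:x+w],None,fx=k,fy=k,interpolation=cv2.INTER_CUBIC)
a=cv2.imread('pics/top1.png');b=cv2.imread('pics/scene1.png')
cv2.imwrite('pics/c1.png',np.hstack([c(a,130,170,120,110,3.3),c(b,250,80,120,110,3.3)]))
E
```

```text
{'time': np.float64(2.6), 'qpos': array([-0.288,  0.709, -0.391,  1.757,  0.372,  0.749, -0.313]), 'joint_vel': array([-0.001, -0.009, -0.003, -0.003, -0.001,  0.002, -0.001]), 'joint_efforts': array([-8.5000e-02, -8.0092e+01, -5.1750e+00, -1.7878e+01,  7.7000e-02,
       -1.3600e-01, -4.4000e-02]), 'tcp_pos': array([467.276, 220.144, 206.804]), 'orientation': array([1.525, 2.747, 0.   ]), 'contact_force': array([0.437, 0.795, 0.864]), 'moment': array([-0.022, -0.004,  0.004]), 'opening': np.float64(85.481)}
```

View pics/c1.png

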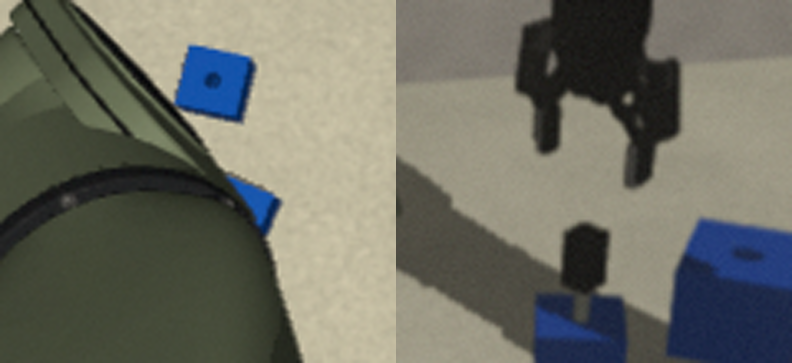

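move_arm:
  rows:
    - [[0,0,-0.02],0]
    - [[0,0,-0.04],0]
    - [[0,0,-0.06],0]
    - [[0,0,-0.075],0]
    - [[0,0,-0.0825],0]
    - [[0,0,-0.0825],0]
    - [[0,0,-0.0825],0]

```text
time: 3.4
tcp_pos: [467.3, 220.5, 124.5]
orientation: [1.524, 2.747, 0.001]
contact_force: [-0.9, -1.0, -0.4]
opening: 85.3
```

move_arm:
  rows:
    - [[0,0,0],0]
    - [[0,0,0],0]
    - [[0,0,0],0]
    - [[0,0,0],0]
    - [[0,0,0],0]
    - [[0,0,0],0]
    - [[0,0,0],0]
    - [[0,0,0],0]
    - [[0,0,0],0]
    - [[0,0,0],0]
  fingers: -1
  squeeze: 50

```text
time: 4.4
tcp_pos: [467.2, 220.5, 124.0]
orientation: [1.524, 2.747, 0.001]
contact_force: [-0.2, -0.1, 5.4]
opening: 27.3
```

```bash
python3 - <<'E'
from h import *
st()
S=grab('scene','scene2.png')
b=cv2.imread('pics/scene2.png')
cv2.imwrite('pics/c2.png',cv2.resize(b[90:210,250:370],None,fx=4,fy=4,interpolation=cv2.INTER_CUBIC))
E
```

```text
{'time': np.float64(4.4), 'qpos': array([-0.336,  0.837, -0.309,  1.836,  0.456,  0.538, -0.386]), 'joint_vel': array([-0.   , -0.001,  0.003,  0.   , -0.001, -0.001, -0.001]), 'joint_efforts': array([ 4.0000e-03, -8.3663e+01, -4.1240e+00, -1.2639e+01,  3.3000e-02,
       -1.8000e-02,  1.1000e-02]), 'tcp_pos': array([467.165, 220.454, 124.036]), 'orientation': array([1.524e+00, 2.747e+00, 1.000e-03]), 'contact_force': array([-0.156, -0.079,  5.398]), 'moment': array([ 0.011,  0.008, -0.005]), 'opening': np.float64(27.259)}
```

View pics/c2.png

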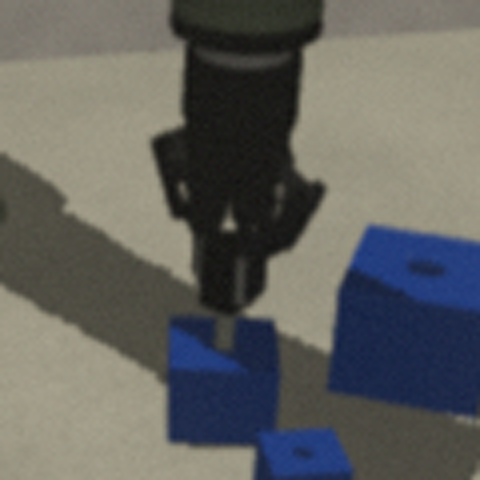

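move_arm:
  rows:
    - [[0,0,0.004],0]
    - [[0,0,0.012],0]
    - [[0,0,0.025],0]
    - [[0,0,0.04],0]
    - [[0,0,0.06],0]
    - [[0,0,0.08],0]
    - [[0,0,0.1],0]
    - [[0,0,0.12],0]
    - [[0,0,0.135],0]
    - [[0,0,0.14],0]
    - [[0,0,0.14],0]
    - [[0,0,0.14],0]

```text
time: 5.65
tcp_pos: [466.8, 220.2, 263.2]
orientation: [-1.524, -2.747, 0.001]
contact_force: [-0.4, -1.0, -2.5]
opening: 27.4
```

```bash
python3 - <<'E'
from h import *
st()
S=grab('scene','scene3.png')
b=cv2.imread('pics/scene3.png')
cv2.imwrite('pics/c3.png',cv2.resize(b[60:200,250:370],None,fx=4,fy=4,interpolation=cv2.INTER_CUBIC))
E
```

```text
{'time': np.float64(5.65), 'qpos': array([-0.264,  0.634, -0.432,  1.679,  0.322,  0.901, -0.266]), 'joint_vel': array([-0.001,  0.008,  0.   ,  0.   ,  0.   , -0.   , -0.001]), 'joint_efforts': array([ 1.2800e-01, -8.1677e+01, -5.9940e+00, -2.2435e+01, -1.8000e-02,
        9.2000e-02,  2.9000e-02]), 'tcp_pos': array([466.806, 220.154, 263.213]), 'orientation': array([-1.524e+00, -2.747e+00,  1.000e-03]), 'contact_force': array([-0.402, -0.969, -2.523]), 'moment': array([ 0.004, -0.05 ,  0.093]), 'opening': np.float64(27.436)}
```

View pics/c3.png

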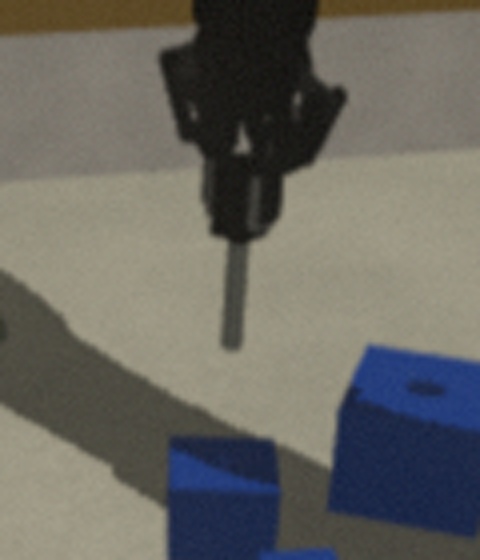

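move_arm:
  rows:
    - [[0.004,-0.015,0],0]
    - [[0.01,-0.04,0],0]
    - [[0.02,-0.07,0],0]
    - [[0.03,-0.105,0],0]
    - [[0.035,-0.14,0],0]
    - [[0.038,-0.175,0],0]
    - [[0.038,-0.21,0],0]
    - [[0.035,-0.245,0],0]
    - [[0.03,-0.28,0],0]
    - [[0.022,-0.315,0],0]
    - [[0.015,-0.345,0],0]
    - [[0.008,-0.368,0],0]
    - [[0.0027,-0.38,0],0]
    - [[0.0027,-0.384,0],0]
    - [[0.0027,-0.384,0],0]
    - [[0.0027,-0.384,0],0]
    - [[0.0027,-0.384,0],0]

```text
time: 7.4
tcp_pos: [470.1, -162.7, 263.8]
orientation: [-1.522, -2.748, -0.0]
contact_force: [1.0, -0.6, -1.7]
opening: 27.4
```

```bash
python3 - <<'E'
from h import *
s=st()
S=grab('scene','scene4.png');T=grab('top','top4.png')
np.save('scene4.npy',S,allow_pickle=True)
b=cv2.imread('pics/scene4.png')
cv2.imwrite('pics/c4.png',cv2.resize(b[100:220,110:220],None,fx=5,fy=5,interpolation=cv2.INTER_CUBIC))
x,y,z=s['tcp_pos']
for h in(6+28,60,114): print(h,proj(S,(x,y,z-h)))
E
```

```text
{'time': np.float64(7.4), 'qpos': array([ 0.548,  0.614, -0.494,  1.741,  0.362,  0.878,  0.456]), 'joint_vel': array([ 0.003, -0.002,  0.002, -0.001,  0.001, -0.002,  0.004]), 'joint_efforts': array([ 2.7100e-01, -7.7029e+01, -6.5530e+00, -2.1346e+01,  1.6000e-02,
       -1.0000e-03, -1.8000e-02]), 'tcp_pos': array([ 470.088, -162.659,  263.78 ]), 'orientation': array([-1.522, -2.748, -0.   ]), 'contact_force': array([ 1.031, -0.633, -1.696]), 'moment': array([-0.   , -0.015,  0.05 ]), 'opening': np.float64(27.365)}
34 [157.89762677 130.5905159 ]
60 [159.18818732 140.4102595 ]
114 [161.76340083 160.00479638]
```

View pics/c4.png

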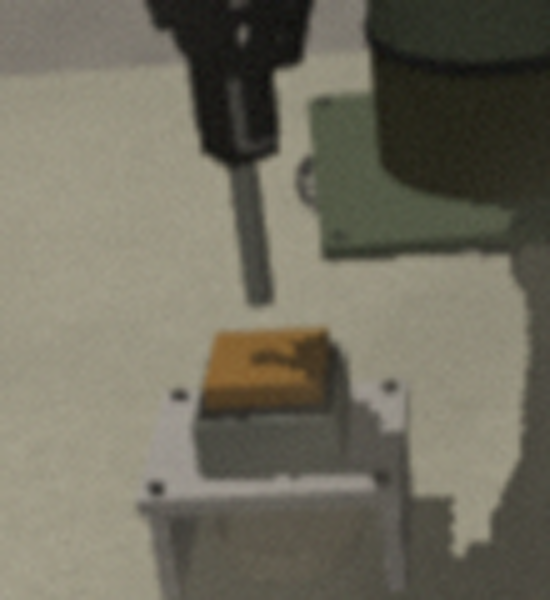

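View pics/top4.png

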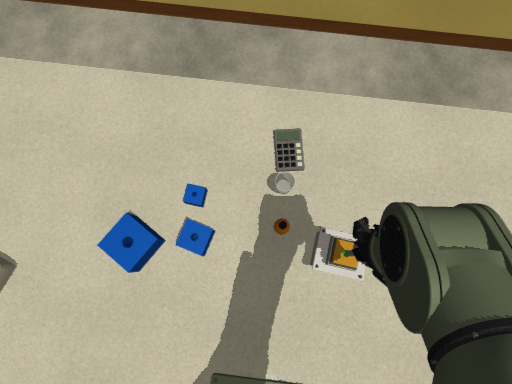

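```bash
python3 - <<'E'
from meas import *
T0=np.load('top0.npy',allow_pickle=True).item();S0=np.load('scene0.npy',allow_pickle=True).item()
T4=cams.grab_frame('top')
im=T0['color'].astype(int)
print('top0 R');print(im[247:259,339:353,0]);print('G');print(im[247:259,339:353,1])
h=T4['color'].astype(int); print('holder B');print(h[230:245,188:203,2]);
im=S0['color'].astype(int); print('scene R');print(im[165:180,150:176,0])
E
```

```text
top0 R
[[166 166 165 165 164 164 165 166 168 167 169 169 167 168]
 [164 165 165 165 165 165 165 164 165 165 166 166 169 168]
 [165 165 165 165 165 162 156 155 160 162 167 167 166 167]
 [164 167 166 165 155 113  71  58  87 134 163 166 166 167]
 [167 167 165 159 117  21   9  14  33  76 135 167 167 169]
 [165 165 164 151  59  20   8  13  16  48 107 168 168 169]
 [164 165 166 150  57  22  12   6  15  29  85 156 167 167]
 [165 164 166 157  97  12   7   8  14  33  90 157 166 166]
 [166 165 166 163 131  37  12   9  25  66 119 166 168 169]
 [163 163 164 164 159 122  61  43  74 125 155 167 167 169]
 [162 161 160 162 162 163 156 127 156 167 169 169 168 168]
 [166 167 165 164 162 161 160 163 164 164 167 167 168 169]]
G
[[118 119 118 120 117 117 118 119 120 121 120 120 120 119]
 [117 118 119 117 119 119 119 117 119 118 119 118 121 119]
 [118 117 118 115 118 116 113 112 115 116 118 119 118 119]
 [117 120 120 119 118 109  81  67  64  95 116 118 118 118]
 [119 118 118 119 122 115  68  67  59  55  96 119 121 121]
 [118 118 118 119 123 115  68  69  67  54  76 120 120 121]
 [117 118 118 117 119 114  6
[... 2225 characters left out ...]
21 126 126
  129 126 127 126 128 121 101  62]
 [ 94 122 132 130 131 132 130 129 131 133 131 126 129 129 128 127 132 129
  128 126 128 129 126 123  96  57]
 [102 128 130 133 134 131 133 131 131 128 132 130 127 127 124 124 122 124
  124 126 127 122 124 117  83  52]
 [108 127 129 126 127 125 123 124 124 124 123 124 117 112 116 115 116 112
  111 108 108 106 104 101  71  54]
 [104 108 106 104 104 105  98  98 100  99  96  95  94  92  93  93  93  92
   90  86  84  90  89  80  68  54]
 [ 92  80  83  82  82  81  78  82  78  80  78  80  77  80  77  76  81  79
   76  79  79  79  78  76  66  51]
 [ 82  76  76  77  79  82  77  80  75  79  79  76  79  77  78  79  76  77
   76  76  75  77  76  75  64  50]]
```

```bash
python3 - <<'E'
from meas import *
T0=np.load('top0.npy',allow_pickle=True).item();S0=np.load('scene0.npy',allow_pickle=True).item()
T4=cams.grab_frame('top'); S4=cams.grab_frame('scene')
def wc(ch,r0,r1,c0,c1,bg,lo):
    a=ch[r0:r1,c0:c1].astype(float); w=np.clip((bg-5-a)/(bg-lo),0,1); w=np.minimum(w*1.2,1)
    Y,X=np.mgrid[r0:r1,c0:c1]; return (w*X).sum()/w.sum(),(w*Y).sum()/w.sum(),w.sum()
g=wc(T0['color'][:,:,0],248,259,340,352,166,25);print('guide T',g,onz(T0,g[0],g[1],118))
s=wc(S0['color'][:,:,0],168,174,158,169,127,85);print('guide S',s,onz(S0,s[0],s[1],118))
h=wc(T4['color'][:,:,2],231,243,188,200,172,110);print('holder T',h,onz(T4,h[0],h[1],60))
print(S4['color'][170:188,296:316,2])
E
```

```text
guide T (np.float64(345.8821895613934), np.float64(253.05948385603514), np.float64(36.770212765957446)) [ 469.53558901 -163.65285328  118.        ]
guide S (np.float64(162.92724458204336), np.float64(171.0061919504644), np.float64(18.457142857142856)) [ 469.66603982 -163.37158794  118.        ]
holder T (np.float64(193.81950800915334), np.float64(236.7379862700229), np.float64(45.10967741935484)) [466.14944884 218.93506254  60.        ]
[[127 124 128 126 126 128 130 124 126 126 127 126 124 127 128 127 126 126
  127 126]
 [127 127 126 128 125 128 126 128 127 127 126 127 125 126 124 127 127 125
  127 128]
 [127 125 130 127 127 126 127 127 127 127 129 127 126 127 125 125 127 127
  129 125]
 [126 124 126 127 130 124 125 123 118 122 121 125 125 126 128 126 126 129
  123 129]
 [124 124 127 124 126 126 114 109 107 107 109 118 120 122 125 126 128 125
  127 126]
 [124 131 127 128 129 120 103  87  84  80  89  92 106 119 124 126 126 123
  126 126]
 [124 127 127 127 125 122 104  86  82  76  80  82  93 110 125 129 127 126
  125 126]
 [125 125 126 127 126 123 120 109 103  97  92  99 106 115 127 12
[... 171 characters left out ...]
 126 127
  124 125]
 [127 126 126 126 125 129 124 128 126 126 128 128 127 127 127 128 125 127
  126 128]
 [124 121 123 123 119 116 123 124 125 122 123 122 124 125 124 124 125 122
  126 125]
 [ 98  99 102  97 102 104 103 101 105 105 107 105 107 105 108 111 113 116
  111 115]
 [ 78  81  80  82  82  81  82  80  85  86  85  84  86  84  88  91  88  91
   88  89]
 [ 76  72  76  71  75  73  76  75  73  75  76  74  74  75  78  74  77  77
   76  75]
 [ 76  74  79  75  77  77  74  73  78  76  75  76  76  74  77  75  73  70
   73  78]
 [ 73  77  74  75  76  73  77  74  75  78  74  78  75  74  75  75  76  75
   76  75]
 [ 74  75  78  75  73  75  74  74  72  73  77  77  73  76  76  75  75  77
   76  72]]
```

move_arm:
  rows:
    - [[0,0,-0.01],0]
    - [[0,0,-0.018],0]
    - [[0,0,-0.024],0]
    - [[0,0,-0.026],0]
    - [[0,0,-0.026],0]
    - [[0,0,-0.026],0]
    - [[0,0,-0.026],0]

```text
time: 8.35
tcp_pos: [469.8, -163.7, 238.0]
orientation: [1.524, 2.747, -0.0]
contact_force: [0.2, -0.2, -2.2]
opening: 27.7
```

```bash
python3 - <<'E'
from h import *
s=st()
S=grab('scene','scene5.png');np.save('scene5.npy',S,allow_pickle=True)
b=cv2.imread('pics/scene5.png')
cv2.imwrite('pics/c5.png',cv2.resize(b[120:200,130:200],None,fx=8,fy=7,interpolation=cv2.INTER_CUBIC))
x,y,z=s['tcp_pos']
print(proj(S,(x,y,z-114)))
st()
E
```

```text
{'time': np.float64(8.35), 'qpos': array([ 0.538,  0.648, -0.474,  1.78 ,  0.391,  0.808,  0.43 ]), 'joint_vel': array([ 0.001, -0.   ,  0.   ,  0.001,  0.   , -0.   , -0.   ]), 'joint_efforts': array([-4.5000e-02, -7.8310e+01, -6.5030e+00, -1.9789e+01,  1.6000e-02,
       -2.0000e-03, -0.0000e+00]), 'tcp_pos': array([ 469.822, -163.718,  238.003]), 'orientation': array([ 1.524,  2.747, -0.   ]), 'contact_force': array([ 0.21 , -0.22 , -2.177]), 'moment': array([-0.003, -0.009, -0.051]), 'opening': np.float64(27.675)}
[162.51780938 168.98682041]
{'time': np.float64(8.4), 'qpos': array([ 0.538,  0.648, -0.474,  1.78 ,  0.391,  0.808,  0.429]), 'joint_vel': array([ 0.002, -0.   , -0.   ,  0.001, -0.001, -0.001,  0.001]), 'joint_efforts': array([-2.9000e-02, -7.8429e+01, -6.5130e+00, -1.9814e+01,  1.4000e-02,
        2.0000e-03,  1.0000e-03]), 'tcp_pos': array([ 469.777, -163.713,  237.969]), 'orientation': array([ 1.524,  2.747, -0.   ]), 'contact_force': array([-0.285, -0.028, -2.585]), 'moment': array([-0.029, -0.004,  0.005]), 'opening': np.float64(27.325)}
```

View pics/c5.png

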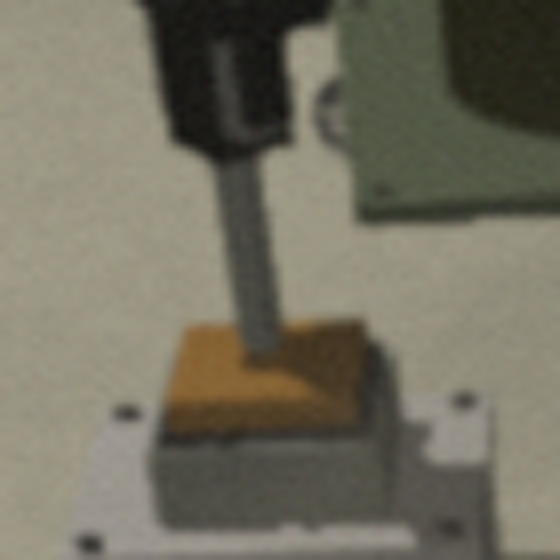

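move_arm:
  rows:
    - [[0,0.0007,-0.002],0]
    - [[0,0.0007,-0.003],0]
    - [[0,0.0007,-0.004],0]
    - [[0,0.0007,-0.005],0]
    - [[0,0.0007,-0.0055],0]
    - [[0,0.0007,-0.006],0]
    - [[0,0.0007,-0.0065],0]
    - [[0,0.0007,-0.0065],0]

```text
time: 9.2
tcp_pos: [469.7, -163.0, 231.2]
orientation: [-1.524, -2.747, 0.0]
contact_force: [-0.4, -0.1, -2.9]
opening: 27.6
```

move_arm:
  rows:
    - [[0,0,-0.0005],0]
    - [[0,0,-0.001],0]
    - [[0,0,-0.0015],0]
    - [[0,0,-0.0015],0]

```text
time: 9.6
tcp_pos: [469.7, -163.0, 229.7]
orientation: [-1.524, -2.747, 0.0]
contact_force: [-0.5, 0.2, -1.6]
opening: 28.1
```

move_arm:
  rows:
    - [[0,0,-0.0005],0]
    - [[0,0,-0.001],0]
    - [[0,0,-0.0015],0]
    - [[0,0,-0.0015],0]

```text
time: 10.0
tcp_pos: [469.7, -163.0, 228.2]
orientation: [-1.524, -2.747, 0.0]
contact_force: [-0.2, 0.1, -2.8]
opening: 27.6
```

move_arm:
  rows:
    - [[0,0,-0.0005],0]
    - [[0,0,-0.001],0]
    - [[0,0,-0.0015],0]
    - [[0,0,-0.0015],0]

```text
time: 10.4
tcp_pos: [469.7, -163.0, 226.7]
orientation: [-1.524, -2.747, 0.0]
contact_force: [-0.7, -0.1, -2.4]
opening: 27.5
```

move_arm:
  rows:
    - [[0,0,-0.001],0]
    - [[0,0,-0.002],0]
    - [[0,0,-0.003],0]
    - [[0,0,-0.004],0]
    - [[0,0,-0.004],0]

```text
time: 10.9
tcp_pos: [469.7, -163.0, 222.6]
orientation: [-1.524, -2.747, 0.0]
contact_force: [-0.4, -0.4, -0.8]
opening: 27.5
```

```bash
python3 - <<'E'
from h import *
s=st()
S=grab('scene','scene6.png')
b=cv2.imread('pics/scene6.png')
cv2.imwrite('pics/c6.png',cv2.resize(b[120:200,130:200],None,fx=8,fy=7,interpolation=cv2.INTER_CUBIC))
E
```

```text
{'time': np.float64(10.9), 'qpos': array([ 0.528,  0.669, -0.46 ,  1.802,  0.409,  0.766,  0.412]), 'joint_vel': array([ 0.001, -0.002, -0.002, -0.004, -0.004,  0.005,  0.003]), 'joint_efforts': array([-4.7000e-02, -7.9262e+01, -6.3930e+00, -1.8798e+01,  5.0000e-02,
       -8.2000e-02, -3.3000e-02]), 'tcp_pos': array([ 469.684, -162.966,  222.634]), 'orientation': array([-1.524, -2.747,  0.   ]), 'contact_force': array([-0.399, -0.366, -0.81 ]), 'moment': array([-0.082,  0.013,  0.025]), 'opening': np.float64(27.501)}
```

View pics/c6.png

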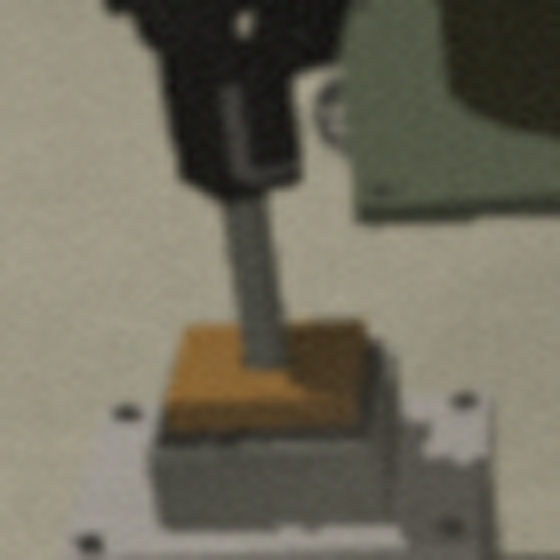

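move_arm:
  rows:
    - [[0,0,-0.001],0]
    - [[0,0,-0.002],0]
    - [[0,0,-0.003],0]
    - [[0,0,-0.004],0]
    - [[0,0,-0.005],0]
    - [[0,0,-0.006],0]
    - [[0,0,-0.006],0]

```text
time: 11.65
tcp_pos: [469.7, -163.0, 216.6]
orientation: [-1.524, -2.747, 0.0]
contact_force: [-1.1, 0.5, -2.8]
opening: 27.6
```

```bash
python3 - <<'E'
from h import *
s=st()
E
```

```text
{'time': np.float64(11.65), 'qpos': array([ 0.524,  0.677, -0.455,  1.81 ,  0.416,  0.75 ,  0.406]), 'joint_vel': array([ 0.   , -0.003, -0.002, -0.004, -0.004,  0.002,  0.003]), 'joint_efforts': array([-4.9000e-02, -7.9603e+01, -6.3500e+00, -1.8425e+01,  5.0000e-02,
       -8.2000e-02, -3.3000e-02]), 'tcp_pos': array([ 469.695, -162.971,  216.642]), 'orientation': array([-1.524, -2.747,  0.   ]), 'contact_force': array([-1.113,  0.527, -2.819]), 'moment': array([-0.027, -0.01 ,  0.009]), 'opening': np.float64(27.57)}
```

move_arm:
  rows:
    - [[0,0,-0.001],0]
    - [[0,0,-0.002],0]
    - [[0,0,-0.003],0]
    - [[0,0,-0.004],0]
    - [[0,0,-0.005],0]
    - [[0,0,-0.006],0]
    - [[0,0,-0.006],0]

```text
time: 12.35
tcp_pos: [469.7, -163.0, 210.7]
orientation: [-1.524, -2.747, 0.0]
contact_force: [-0.2, 0.5, -1.3]
opening: 27.4
```

```bash
python3 - <<'E'
from h import *
s=st()
E
```

```text
{'time': np.float64(12.35), 'qpos': array([ 0.521,  0.686, -0.449,  1.818,  0.423,  0.734,  0.399]), 'joint_vel': array([ 0.001, -0.002, -0.001, -0.002, -0.002,  0.004,  0.002]), 'joint_efforts': array([-4.9000e-02, -7.9950e+01, -6.3010e+00, -1.8047e+01,  5.0000e-02,
       -8.2000e-02, -3.4000e-02]), 'tcp_pos': array([ 469.694, -162.979,  210.659]), 'orientation': array([-1.524, -2.747,  0.   ]), 'contact_force': array([-0.24 ,  0.543, -1.291]), 'moment': array([-0.01 ,  0.04 , -0.051]), 'opening': np.float64(27.409)}
```

move_arm:
  rows:
    - [[0,0,-0.0005],0]
    - [[0,0,-0.001],0]
    - [[0,0,-0.0015],0]
    - [[0,0,-0.002],0]
    - [[0,0,-0.0025],0]
    - [[0,0,-0.003],0]
    - [[0,0,-0.0035],0]
    - [[0,0,-0.004],0]
    - [[0,0,-0.004],0]
  squeeze: 80

```text
time: 13.25
tcp_pos: [469.8, -163.0, 206.8]
orientation: [1.524, 2.747, -0.0]
contact_force: [0.3, 0.6, 0.6]
opening: 26.9
```

move_arm:
  rows:
    - [[0,0,-0.0005],0]
    - [[0,0,-0.001],0]
    - [[0,0,-0.0015],0]
    - [[0,0,-0.002],0]

```text
time: 13.65
tcp_pos: [469.9, -163.0, 205.1]
orientation: [1.524, 2.747, 0.0]
contact_force: [-1.8, 0.7, 11.4]
opening: 27.2
```

move_arm:
  rows:
    - [[0,0,-0.0005],0]
    - [[0,0,-0.001],0]
    - [[0,0,-0.0015],0]
    - [[0,0,-0.002],0]

```text
time: 14.05
tcp_pos: [469.7, -163.1, 203.1]
orientation: [1.524, 2.747, -0.001]
contact_force: [-3.1, 1.1, 7.9]
opening: 27.3
```

```bash
python3 - <<'E'
from h import *
s=st()
E
```

```text
{'time': np.float64(14.05), 'qpos': array([ 0.516,  0.697, -0.441,  1.828,  0.433,  0.713,  0.39 ]), 'joint_vel': array([-0.003,  0.01 ,  0.007,  0.009,  0.005, -0.014, -0.005]), 'joint_efforts': array([-5.4700e-01, -7.6347e+01, -6.2490e+00, -1.7462e+01,  6.9000e-02,
       -9.1300e-01,  1.8000e-02]), 'tcp_pos': array([ 469.651, -163.11 ,  203.052]), 'orientation': array([ 1.524e+00,  2.747e+00, -1.000e-03]), 'contact_force': array([-3.073,  1.08 ,  7.923]), 'moment': array([ 0.071,  0.794, -0.053]), 'opening': np.float64(27.297)}
```

move_arm:
  rows:
    - [[0,0,-0.001],0]
    - [[0,0,-0.002],0]
    - [[0,0,-0.003],0]
    - [[0,0,-0.004],0]
    - [[0,0,-0.005],0]

```text
time: 14.55
tcp_pos: [469.7, -163.0, 197.6]
orientation: [-1.524, -2.747, 0.0]
contact_force: [-1.1, -1.2, 2.4]
opening: 27.4
```

move_arm:
  rows:
    - [[0,0,-0.001],0]
    - [[0,0,-0.002],0]
    - [[0,0,-0.003],0]
    - [[0,0,-0.004],0]
    - [[0,0,-0.005],0]

```text
time: 15.05
tcp_pos: [469.7, -163.0, 192.8]
orientation: [1.524, 2.747, -0.0]
contact_force: [-2.4, 0.3, 3.8]
opening: 26.8
```

move_arm:
  rows:
    - [[0,0,-0.001],0]
    - [[0,0,-0.002],0]
    - [[0,0,-0.003],0]
    - [[0,0,-0.004],0]
    - [[0,0,-0.005],0]

```text
time: 15.55
tcp_pos: [469.8, -163.0, 187.6]
orientation: [-1.524, -2.747, 0.0]
contact_force: [-0.4, 0.1, -2.0]
opening: 27.4
```

move_arm:
  rows:
    - [[0,0,-0.001],0]
    - [[0,0,-0.002],0]
    - [[0,0,-0.003],0]
    - [[0,0,-0.004],0]
    - [[0,0,-0.005],0]
    - [[0,0,-0.005],0]

```text
time: 16.15
tcp_pos: [469.7, -163.0, 182.7]
orientation: [-1.524, -2.747, 0.0]
contact_force: [-0.4, 0.9, -1.8]
opening: 27.2
```

```bash
python3 - <<'E'
from h import *
s=st()
S=grab('scene','scene7.png')
b=cv2.imread('pics/scene7.png')
cv2.imwrite('pics/c7.png',cv2.resize(b[140:230,120:210],None,fx=6,fy=6,interpolation=cv2.INTER_CUBIC))
E
```

```text
{'time': np.float64(16.15), 'qpos': array([ 0.502,  0.728, -0.418,  1.851,  0.457,  0.659,  0.368]), 'joint_vel': array([ 0.003, -0.003, -0.001, -0.   , -0.002,  0.005,  0.002]), 'joint_efforts': array([-5.2000e-02, -8.1596e+01, -5.9920e+00, -1.6243e+01,  5.0000e-02,
       -8.1000e-02, -3.4000e-02]), 'tcp_pos': array([ 469.681, -162.971,  182.653]), 'orientation': array([-1.524, -2.747,  0.   ]), 'contact_force': array([-0.356,  0.895, -1.82 ]), 'moment': array([-0.018,  0.016, -0.054]), 'opening': np.float64(27.221)}
```

View pics/c7.png

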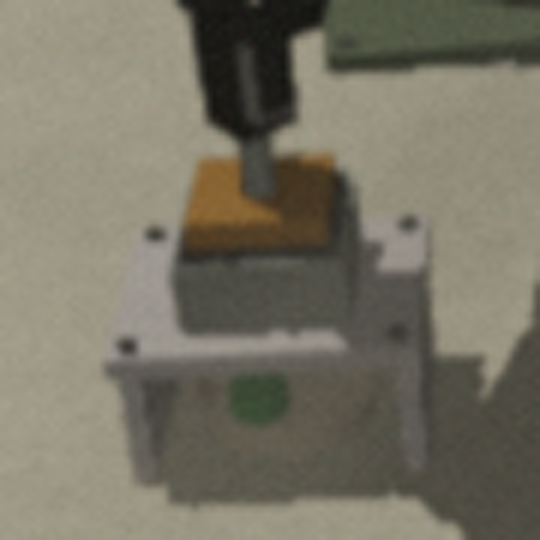

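move_arm:
  rows:
    - [[0,0,0.003],0]
    - [[0,0,0.008],0]
    - [[0,0,0.014],0]
    - [[0,0,0.02],0]
    - [[0,0,0.027],0]
    - [[0,0,0.034],0]
    - [[0,0,0.042],0]
    - [[0,0,0.05],0]
    - [[0,0,0.06],0]
    - [[0,0,0.07],0]
    - [[0,0,0.08],0]
    - [[0,0,0.082],0]
    - [[0,0,0.082],0]

```text
time: 17.5
tcp_pos: [469.8, -163.0, 265.0]
orientation: [1.524, 2.747, -0.0]
contact_force: [-0.8, -1.1, -2.5]
opening: 27.3
```

move_arm:
  rows:
    - [[0.005,0.012,0],0]
    - [[0.013,0.038,0],0]
    - [[0.022,0.068,0],0]
    - [[0.03,0.103,0],0]
    - [[0.035,0.138,0],0]
    - [[0.036,0.173,0],0]
    - [[0.036,0.208,0],0]
    - [[0.033,0.243,0],0]
    - [[0.028,0.278,0],0]
    - [[0.02,0.313,0],0]
    - [[0.012,0.343,0],0]
    - [[0.005,0.366,0],0]
    - [[0,0.378,0],0]
    - [[-0.0027,0.3833,0],0]
    - [[-0.0027,0.3833,0],0]
    - [[-0.0027,0.3833,0],0]
    - [[-0.0027,0.3833,0],0]
    - [[-0.0027,0.3833,0],0]

```text
time: 19.3
tcp_pos: [467.3, 219.6, 264.8]
orientation: [1.526, 2.746, -0.0]
contact_force: [-0.0, 0.0, -2.7]
opening: 27.1
```

```bash
python3 - <<'E'
from h import *
s=st()
S=grab('scene','scene8.png');T=grab('top','top8.png')
b=cv2.imread('pics/scene8.png')
a=cv2.resize(b[140:230,120:210],None,fx=4,fy=4,interpolation=cv2.INTER_CUBIC)
c=cv2.resize(b[110:200,255:345],None,fx=4,fy=4,interpolation=cv2.INTER_CUBIC)
cv2.imwrite('pics/c8.png',np.hstack([a,c]))
x,y,z=s['tcp_pos']; print(proj(S,(x,y,z-114)),proj(S,(x,y,60)))
E
```

```text
{'time': np.float64(19.3), 'qpos': array([-0.262,  0.632, -0.434,  1.676,  0.321,  0.905, -0.266]), 'joint_vel': array([-0.004,  0.   , -0.003, -0.001, -0.   , -0.001, -0.001]), 'joint_efforts': array([ 2.6000e-02, -8.0062e+01, -5.8120e+00, -2.2106e+01,  2.4000e-02,
        4.0000e-03,  1.2000e-02]), 'tcp_pos': array([467.327, 219.649, 264.768]), 'orientation': array([ 1.526,  2.746, -0.   ]), 'contact_force': array([-0.043,  0.017, -2.749]), 'moment': array([-0.004,  0.01 , -0.021]), 'opening': np.float64(27.069)}
[307.41113444 145.98201657] [305.36735365 175.40399018]
```

View pics/c8.png

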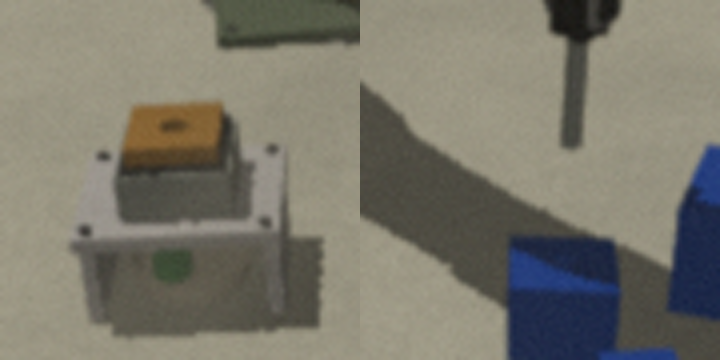

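move_arm:
  rows:
    - [[0,0,-0.015],0]
    - [[0,0,-0.035],0]
    - [[0,0,-0.055],0]
    - [[0,0,-0.07],0]
    - [[0,0,-0.08],0]
    - [[0,0,-0.084],0]
    - [[0,0,-0.086],0]
    - [[0,0,-0.086],0]
    - [[0,0,-0.086],0]

```text
time: 20.3
tcp_pos: [467.2, 220.4, 179.3]
orientation: [1.524, 2.747, 0.001]
contact_force: [0.1, -0.2, -2.0]
opening: 27.3
```

move_arm:
  rows:
    - [[0,0,-0.001],0]
    - [[0,0,-0.002],0]
    - [[0,0,-0.003],0]
    - [[0,0,-0.004],0]
    - [[0,0,-0.005],0]
    - [[0,0,-0.006],0]
    - [[0,0,-0.006],0]

```text
time: 21.0
tcp_pos: [467.0, 220.3, 172.6]
orientation: [-1.524, -2.747, 0.0]
contact_force: [0.7, 0.4, -1.8]
opening: 27.3
```

move_arm:
  rows:
    - [[0,0,-0.001],0]
    - [[0,0,-0.002],0]
    - [[0,0,-0.003],0]
    - [[0,0,-0.004],0]
    - [[0,0,-0.005],0]
    - [[0,0,-0.006],0]
    - [[0,0,-0.006],0]

```text
time: 21.7
tcp_pos: [467.0, 220.3, 166.7]
orientation: [-1.524, -2.747, 0.0]
contact_force: [0.1, 0.2, -2.7]
opening: 26.9
```

```bash
python3 - <<'E'
from h import *
s=st()
E
```

```text
{'time': np.float64(21.7), 'qpos': array([-0.308,  0.769, -0.358,  1.801,  0.417,  0.647, -0.352]), 'joint_vel': array([-0.   , -0.002, -0.004, -0.002, -0.002,  0.005,  0.001]), 'joint_efforts': array([-4.4000e-02, -8.5205e+01, -5.2200e+00, -1.6301e+01,  4.3000e-02,
       -7.8000e-02, -2.8000e-02]), 'tcp_pos': array([466.995, 220.305, 166.657]), 'orientation': array([-1.524, -2.747,  0.   ]), 'contact_force': array([ 0.097,  0.169, -2.68 ]), 'moment': array([-0.014, -0.002, -0.026]), 'opening': np.float64(26.852)}
```

In the hole (7 mm deep, no force). Lower on to just above the floor.

move_arm:
  rows:
    - [[0,0,-0.003],0]
    - [[0,0,-0.006],0]
    - [[0,0,-0.009],0]
    - [[0,0,-0.012],0]
    - [[0,0,-0.015],0]
    - [[0,0,-0.018],0]
    - [[0,0,-0.021],0]
    - [[0,0,-0.024],0]
    - [[0,0,-0.027],0]
    - [[0,0,-0.03],0]
    - [[0,0,-0.033],0]
    - [[0,0,-0.036],0]
    - [[0,0,-0.038],0]
    - [[0,0,-0.039],0]
    - [[0,0,-0.039],0]

```text
time: 23.2
tcp_pos: [467.0, 220.3, 127.7]
orientation: [-1.524, -2.747, 0.0]
contact_force: [-0.4, -0.6, -1.2]
opening: 26.6
```

move_arm:
  rows:
    - [[0,0,-0.0005],0]
    - [[0,0,-0.001],0]
    - [[0,0,-0.0015],0]
    - [[0,0,-0.0015],0]

```text
time: 23.6
tcp_pos: [467.0, 220.3, 126.2]
orientation: [-1.524, -2.747, 0.0]
contact_force: [-0.3, -0.1, -3.3]
opening: 27.0
```

move_arm:
  rows:
    - [[0,0,-0.0005],0]
    - [[0,0,-0.001],0]
    - [[0,0,-0.0015],0]
    - [[0,0,-0.0015],0]

```text
time: 24.0
tcp_pos: [467.0, 220.3, 124.7]
orientation: [-1.524, -2.747, 0.0]
contact_force: [0.4, -0.6, -2.4]
opening: 27.1
```

move_arm:
  rows:
    - [[0,0,-0.0005],0]
    - [[0,0,-0.001],0]
    - [[0,0,-0.001],0]

```text
time: 24.3
tcp_pos: [467.1, 220.4, 124.1]
orientation: [1.524, 2.747, 0.0]
contact_force: [-0.4, -1.0, 6.0]
opening: 26.8
```

move_arm:
  rows:
    - [[0,0,-0.0005],0]
    - [[0,0,-0.001],0]
    - [[0,0,-0.001],0]

```text
time: 24.6
tcp_pos: [467.2, 220.5, 124.0]
orientation: [1.524, 2.746, 0.001]
contact_force: [-4.7, -2.4, 27.3]
opening: 27.2
```

move_arm:
  rows:
    - [[0,0,0.0005],0]
    - [[0,0,0.001],0]
    - [[0,0,0.001],0]

```text
time: 24.9
tcp_pos: [467.1, 220.4, 124.1]
orientation: [1.524, 2.747, 0.0]
contact_force: [-2.9, -0.5, 10.4]
opening: 27.1
```

move_arm:
  rows:
    - [[0,0,0],0]
    - [[0,0,0],0]
    - [[0,0,0],0]
    - [[0,0,0],0]
    - [[0,0,0],0]
    - [[0,0,0],0]
    - [[0,0,0],0]
    - [[0,0,0],0]
    - [[0,0,0],0]
    - [[0,0,0],0]
  fingers: 1

```text
time: 25.9
tcp_pos: [467.0, 220.3, 123.8]
orientation: [-1.524, -2.747, 0.0]
contact_force: [0.7, 0.2, -0.6]
opening: 85.2
```

move_arm:
  rows:
    - [[0,0,0.005],0]
    - [[0,0,0.015],0]
    - [[0,0,0.03],0]
    - [[0,0,0.05],0]
    - [[0,0,0.075],0]
    - [[0,0,0.1],0]
    - [[0,0,0.12],0]
    - [[0,0,0.13],0]
    - [[0,0,0.13],0]

```text
time: 26.8
tcp_pos: [467.3, 220.4, 254.9]
orientation: [1.524, 2.746, 0.002]
contact_force: [0.2, -0.1, -0.5]
opening: 85.1
```

move_arm:
  rows:
    - [[0.005,-0.015,0],0]
    - [[0.012,-0.04,0],0]
    - [[0.02,-0.07,0],0]
    - [[0.025,-0.1,0],0]
    - [[0.025,-0.13,0],0]
    - [[0.025,-0.15,0],0]
    - [[0.025,-0.16,0],0]
    - [[0.025,-0.16,0],0]
    - [[0.025,-0.16,0],0]
    - [[0.025,-0.16,0],0]

```text
time: 27.8
tcp_pos: [491.9, 61.5, 253.7]
orientation: [-1.522, -2.748, -0.0]
contact_force: [-0.0, 0.1, -0.4]
opening: 85.3
```

```bash
python3 - <<'E'
from h import *
s=st()
S=grab('scene','scene9.png');T=grab('top','top9.png')
b=cv2.imread('pics/scene9.png')
a=cv2.resize(b[140:230,120:210],None,fx=4,fy=4,interpolation=cv2.INTER_CUBIC)
c=cv2.resize(b[130:220,265:355],None,fx=4,fy=4,interpolation=cv2.INTER_CUBIC)
cv2.imwrite('pics/c9.png',np.hstack([a,c]))
E
```

```text
{'time': np.float64(27.8), 'qpos': array([ 0.072,  0.621, -0.459,  1.763,  0.353,  0.841,  0.008]), 'joint_vel': array([ 0.   , -0.003,  0.002,  0.   ,  0.001, -0.   ,  0.003]), 'joint_efforts': array([ 7.3500e-01, -7.6332e+01, -5.7930e+00, -2.0271e+01,  2.7000e-02,
        1.0000e-03, -1.5000e-02]), 'tcp_pos': array([491.937,  61.524, 253.659]), 'orientation': array([-1.522, -2.748, -0.   ]), 'contact_force': array([-0.048,  0.076, -0.424]), 'moment': array([ 0.016,  0.007, -0.005]), 'opening': np.float64(85.285)}
```

View pics/c9.png

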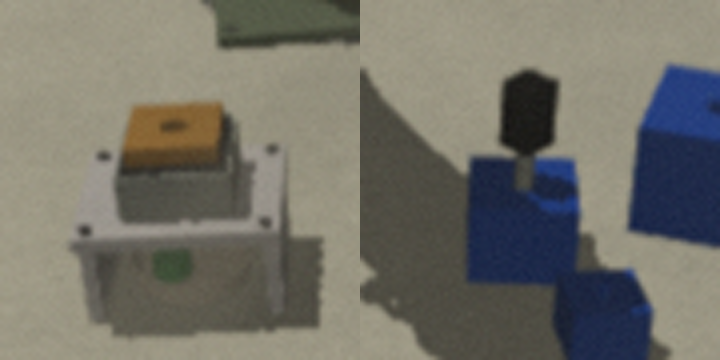

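View pics/top9.png

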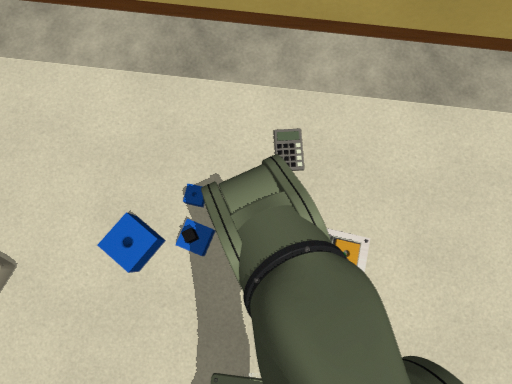

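The rod stands upright in the middle blue block, with its grip at about (190,235) in the top view, the same place as at the start. The green tablet lies in the dish under the bridge, at about (163,206) in the scene view. The arm touches nothing.

```bash
python3 -c "
from workcell import workorder
print(workorder.close_job())"
```

```text
the job is handed in; nothing more can be done
None
```

I pressed the tablet out into the dish, stood the rod back in the middle-sized blue holder and let go. I handed the job in at about 28 s.

- **Pressing:** The rod went through the brass guide on the first try with no noticeable side force. At my readings the tablet gave way at about 11 N. I pressed until the tip was about 49 mm below the guide face.
- **Final checks:** The last pictures show the tablet in the dish and the rod upright in its holder. The gripper was open and clear, with the force reading close to zero.
- **Higher force than intended:** I lowered the rod about 1 mm too far onto the holder floor. The reading was 27 N for a moment; I then backed off and released it.
- **Camera disagreement:** The top camera put the holder's hole about 1.5 mm from where I had gripped the rod. I used the gripped position, and the rod went in without force.
- **Bottle, beaker and calculator:** I never moved low near them. The arm hid the bottle and the beaker in the last top view, so I did not check those two at the end.

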